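# Chuck key out, lathe guard latched

### The arm

A 6-joint arm with a two-finger parallel gripper is mounted at the origin on the work surface. World frame = base frame: x ahead of the robot, y to its left, z up, the work surface at z = 0. Lengths are in m, angles in rad, forces in N, time in s.
With the tool pointing down it reaches from about 0.325 to 0.9 m from the base axis. Payload 3.5 kg.
Tool frame: the origin (TCP) lies on the front face of the gripper's body, between the roots of the fingers; the fingertips stand 73 mm ahead of it and the grasp point (between the pads) lies 54 mm ahead of it; z points along the fingers, y is the line along which they close (so a half turn about z gives the same grasp; the last joint's range is limited). The gripper opens to 85 mm and grips with 20 to 120 N. Pads are 22 mm wide; open, the fingers measure 114 mm over their backs; the gripper's body (76 mm by 85 mm) begins 54 mm behind the grasp point. The pads swing forward as they close: fully open they stand 13 mm farther back than shut.
Start: joints at [1.092, 0.276, -0.026, 1.268, 0, 1.467], TCP at [0.229, 0.581, 0.304] pointing down, gripper open.
Joint ranges: [-3.12, 3.12], [-0.85, 1.88], [-1.08, 1.24], [-1.95, 2.15], [-1.57, 1.53], [-3.14, 3.14]. Speed limits (rad/s): [2.57, 2.57, 3.14, 3.14, 3.14, 3.14].

### API

Orientations are given as a 3x3 rotation matrix whose columns are the frame's x, y, z axes.
In Python, from station import manip gives the robot as it stands.
- The arm moves only by the shell command python3 -m creep 'ROWS'. ROWS is JSON, a list of rows, each an object with "claw": the gripper's target within -1 to 1 (shut at 1, half-way at 0, fully open at -1); "dp": the shift along the tool's x, y, z scaled (see below), a list of three; "turn": the turn, a rotation vector about the tool's x, y, z scaled (see below), a list of three. A call has 1 to 10 rows; each row is the pose to reach, as a shift and turn from the pose commanded when the call began, along the tool's axes at that moment, turning the shorter way round; what a row does not reach only later rows make up. The controller multiplies each number of a shift by 0.5 m and each number of a turn by 180 degrees. A row lasts 1/8 s, in which the tool goes at most 62.5 mm and 10.7 degrees, less where a joint would pass 70% of its speed; a pose out of reach is approached as far as the arm can. A call with a number of a shift or a turn outside -1 to 1 is refused whole. A call with a gripper value outside its range is refused whole. The fingers move at their own pace and stop on an object; the grip force is fixed at half the most. Time passes only in rows, so rows that repeat a pose let the fingers close. It gives the time, the measured TCP pose, the force, the opening and the grip force at its end, in the units of the state.
- manip.get_state(): the state, without advancing time (a new reading comes with each control period).
- manip.snapshot(name): name is "side" or "top"; returns (picture, depth): 384x512x3 uint8, red, green, blue; 384x512 float32, m along the optical axis (not along the pixel's ray), 0 where there is no reading.
- manip.camera_info(name): a dict with "fx", "fy", "cx", "cy" (pixels), "R" (3x3) and "t" (3): a world point X has camera coordinates R X + t. Camera axes: x right, y down, z forward; pixel columns grow to the right and rows downward; lengths in m; the calibration is good to about 2 mm. A picture is of the moment at which its call begins. camera_info takes no time and is no camera call.
- manip.finish_job(): hands the job in; it is judged then, once.
The state is a dict: "time_s": time; "joint_pos": joint angles; "qvel": joint speeds; "effort": joint torques, N m; "eef_pos": TCP position; "eef_rot": TCP orientation; "ft_force": force on the tool from outside, world axes, zero at the start; "ft_torque": the same for the moment, N m; "width": opening from 0.0 (shut) to 1.0 (fully open); "gripper_force": force on a finger pad.
Only numpy, scipy, OpenCV 4.12 (cv2) and the standard library are available. Lean on these libraries where they do the work, as an engineer would, in place of code of your own. Each camera call takes 0.05 s, during which the arm holds its last target. There are 200 camera calls.

### The job

Get the lathe ready to start: take the T-handled chuck key out of the chuck and stand it in the wooden pot on the bench, and swing the yellow-framed guard shut, pressing it until its sprung latch snaps in and the guard stays shut by itself. Ease the guard home, do not slam or ram it, and leave the pot standing and the gouge, the finished bowl and the tin where they are.

Things in the scene. Friction and masses are not known exactly. Their poses are not given: they have to be found in the camera images.
- lathe: Mini wood lathe, bolted down, white headstock. Origin on the bench under the chuck; +x: away from the robot (turner's side), +y: from headstock to tailstock, z up. Bed 98 mm wide, 70 mm high. Spindle 180 mm up; dark chuck 94 mm across, y -30 to 30 mm; in it a wooden bowl 120 mm across, y 40 to 102 mm. Headstock: y -370 to -150 mm, x -75 to 75 mm, top 270 mm up. Do not hit it.
- tailstock (a point): Top of the white tailstock, 210 mm up, at y = 345 mm of the lathe; with its centre and blue handwheel it spans y 239 to 440 mm, 90 mm wide. A tool rest, top 184 mm up, stands at y 180 to 290 mm, on the robot's side of the bed (x -75 to 35 mm).
- key: Steel chuck key, a T of 9 mm round bar, 0.12 kg, standing loose in the chuck's key hole (20 mm deep, about 1.5 mm of play all round, opens straight up). Origin at the lower tip, z up the 115 mm shank. Crossbar along the key's x axis, centre 110 mm above the tip: 56 mm of bare bar between two red end balls of 12 mm, 80 mm over all.
- pot: Dark wooden pot, round, 84 mm across the rim, 85 mm high, 5 mm wall, open top, standing loose on the bench, 0.6 kg. Origin at the centre of its underside; inner floor about 6 mm up. The key fits in upright and then leans on the rim with its crossbar above it.
- guard: The guard: a door of yellow steel tube with a clear sheet, 180 mm wide, 170 mm high, 20 mm thick, 0.8 kg, on an upright hinge with slight friction (stays where left). Origin on the hinge line at the lower edge, 90 mm above the bench. y axis: hinge to free edge; x: out of the outer face, the side to push; z up. Shut, its axes are the lathe's; it opens towards the lathe's +x, up to 75 degrees.
- guard_edge (a point): Point on the guard's outer face on its 20 mm wide free upright, 165 mm from the hinge line, 10 mm out from the door's middle plane, 235 mm above the bench, 25 mm below the guard's top: a good place to push. Pushed here, the closing force climbs to about 13 to 16 N, drops as the tongue snaps in, then rises steeply on the buffer. Over 22 N bends the frame; over 3 rad/s is slamming.
- guard_tongue (a point): Middle of the guard's free edge, 170 mm above the bench, where a sloped sprung steel tongue sticks out 9 mm. Closing, it rides over a pin on the dark keeper post standing on the bed just beyond the edge, then drops in behind it. A sprung plunger on that post meets the guard about 22 mm before the latched place and pushes it open again unless it has latched.
- guard_home (a point): Fixed point of the lathe, x 90, y 75, z 235 mm: where guard_edge would be with the guard exactly parallel to the lathe. The keeper is screwed on through slots, so the true latched place lies anywhere up to 8 mm before or beyond this (along the lathe's x); no listed pose tells it. A rubber buffer stops the guard about 1 mm past the latched place.
- gouge: turning gouge with wooden handle, 350 mm long, 31 mm thick, lying on the bench; not to be disturbed
- bowl: finished wooden bowl, 120 mm across, 50 mm high, on the bench; not to be disturbed
- tin: brass-coloured wax tin, 80 mm across, 55 mm high, on the bench; not to be disturbed
Things that resemble listed ones, but are neither listed nor needed, are in the scene too. Leave any blue, green or purple look-alike of the key alone.

How it is judged:
At the end, for the whole second after the job is handed in: the guard stays shut by itself, its outer face at guard_edge within 102 mm of the lathe's middle plane (an unlatched guard is pushed back beyond 103 mm), and at rest; the key's tip is inside the pot, within 36 mm of its axis and less than 30 mm above the bench, at rest; the pot stands upright (x of guard_edge in the frame of lathe below 0.102 m and angular speed of guard below 0.1 rad/s and horizontal distance between key and pot below 0.036 m and height (world z) of key below 0.03 m and angle between pot's own z axis and vertical below 0.15 rad and height (world z) of pot below 0.01 m and linear speed of key below 0.03 m/s); the robot touches nothing.
It fails at once if the guard is pushed with more than 22 N (contact force between guard and the fingers above 22 N or contact force between guard and the arm above 22 N).
It fails at once if the guard is slammed (faster than 3 rad/s) (angular speed of guard above 3 rad/s).
It fails at once if the gouge, the finished bowl or the tin is moved more than 20 mm (distance of any of gouge, bowl, tin from where it was at the start of the episode above 0.02 m).
It also fails if it takes over 64 s, if anything falls off the work surface, if the arm or the gripper's body presses on something with over 40 N, if the wrist force passes 120 N, or if a joint passes its speed limit or range.

## Working session

There is one attempt and no reset: what is moved stays moved. The work goes in short steps, Python scripts to look and compute and a shell command to move; the robot and the scene stay as the last step left them, time stands still between calls to the robot, and variables do not carry over. Pictures are saved under pics/ and viewed, at most 10 in all, crops included, and the job is handed in when it is done.

```bash
mkdir -p pics; ls; python3 - <<'E'
from station import manip
import cv2,numpy as np
for n in("side","top"):
    p,d=manip.snapshot(n); cv2.imwrite(f"pics/{n}0.png",p[:,:,::-1]); np.savez(f"pics/{n}0.npz",p=p,d=d)
    c=manip.camera_info(n); print(n,c["fx"],c["cx"],c["cy"],np.round(c["R"],3).tolist(),np.round(c["t"],3))
s=manip.get_state(); print({k:np.round(v,3).tolist() for k,v in s.items()})
E
```

```text
pics
side 375.23856413253844 254.47281938671046 187.92798671094357 [[0.997, -0.07, 0.019], [-0.022, -0.551, -0.834], [0.069, 0.831, -0.551]] [-0.57   0.187  1.144]
top 494.4696547147474 250.2445962394282 185.8775616654146 [[0.06, -0.998, -0.003], [-0.977, -0.059, -0.204], [0.204, 0.015, -0.979]] [0.06  0.586 1.427]
{'time_s': 0.1, 'joint_pos': [1.092, 0.277, -0.028, 1.268, -0.0, 1.467], 'qvel': [-0.002, -0.001, 0.003, -0.001, -0.0, -0.002], 'effort': [0.0, -44.671, 29.613, 0.008, -0.0, 0.0], 'eef_pos': [0.229, 0.581, 0.303], 'eef_rot': [[-0.93, 0.367, -0.001], [0.367, 0.93, -0.002], [0.0, -0.002, -1.0]], 'ft_force': [0.273, -0.139, -1.554], 'ft_torque': [-0.003, -0.005, 0.043], 'gripper_force': 0.0, 'width': 1.005}
```

View pics/side0.png

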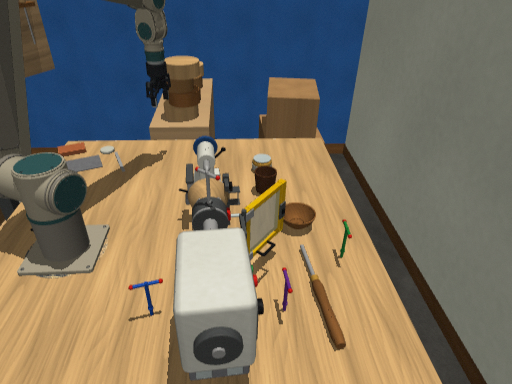

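View pics/top0.png

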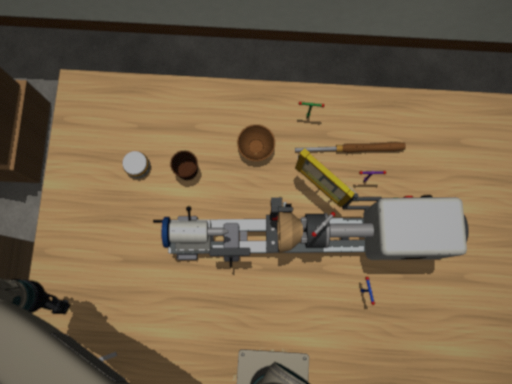

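Side view: headstock (215,300), open guard (265,215), pot (265,178), bowl (298,215), tin (262,160). Candidates for the key: one in the chuck (top ~(323,222)), blue (top (370,290)), purple (top (372,175)), green (top (311,105)). By the description it is the one in the chuck; I check it in a crop.

```bash
cat > h.py <<'E'
import numpy as np,cv2
from station import manip
def ray(n,u,v):
    c=manip.camera_info(n);R=np.array(c["R"]);t=np.array(c["t"])
    return -R.T@t, R.T@np.array([(u-c["cx"])/c["fx"],(v-c["cy"])/c["fy"],1])
def onz(n,u,v,z):
    o,d=ray(n,u,v); return o+d*(z-o[2])/d[2]
def pts(n,d):
    c=manip.camera_info(n);R=np.array(c["R"]);t=np.array(c["t"])
    v,u=np.mgrid[:384,:512]
    P=np.stack([(u-c["cx"])/c["fx"]*d,(v-c["cy"])/c["fy"]*d,d],-1)
    return (P-t)@R
def tri(u1,v1,u2,v2):  # side,top
    a,b=ray("side",u1,v1);c,d=ray("top",u2,v2)
    s=np.linalg.lstsq(np.stack([b,-d],1),c-a,rcond=None)[0]
    p,q=a+b*s[0],c+d*s[1]; return (p+q)/2,np.linalg.norm(p-q)
def pix(n,X):
    c=manip.camera_info(n);p=np.array(c["R"])@X+np.array(c["t"]);return p[0]/p[2]*c["fx"]+c["cx"],p[1]/p[2]*c["fy"]+c["cy"]
E
python3 - <<'E'
from h import *
T=cv2.imread("pics/top0.png")[130:260,260:400];S=cv2.imread("pics/side0.png")[135:265,170:310]
cv2.imwrite("pics/crop.png",np.vstack([cv2.resize(x,None,fx=4,fy=4,interpolation=cv2.INTER_CUBIC)[:,:][30:328] if 0 else cv2.resize(x,(560,520),interpolation=cv2.INTER_CUBIC) for x in (T,)]))
cv2.imwrite("pics/crops.png",cv2.resize(S,(560,520),interpolation=cv2.INTER_CUBIC))
d=np.load("pics/top0.npz");P=pts("top",d["d"]);p=d["p"].astype(int)
# headstock top: white, z~.27
m=(abs(P[...,2]-.27)<.008)&(p.min(-1)>120)
q=P[m][:,:2].astype(np.float32);r=cv2.minAreaRect(q);print("headstock",m.sum(),r, np.median(P[m][:,2]))
for n in("top","side"):
    d=np.load(f"pics/{n}0.npz");P=pts(n,d["d"]);p=d["p"].astype(int)
    m=((p[...,0]>150)&(p[...,1]<60)&(p[...,2]<80)).astype(np.uint8)
    k,l,s,c=cv2.connectedComponentsWithStats(m)
    for i in range(1,k):
        if s[i,4]>2: print(n,"red",np.round(c[i],1),s[i,4],np.round(np.median(P[l==i],0),3))
    y=(p[...,0]>150)&(p[...,1]>120)&(p[...,2]<60); Q=P[y&(P[...,2]>.07)]
    print("yellow",len(Q),np.round(np.percentile(Q,[1,50,99],axis=0),3).tolist())
E
```

```text
headstock 4491 ((0.4625491201877594, -0.35111096501350403), (0.14074280858039856, 0.21085427701473236), 3.7425243854522705) 0.26957187357234347
yellow 313 [[0.532, -0.171, 0.254], [0.589, -0.104, 0.26], [0.645, -0.037, 0.267]]
side red [217.3 176.9] 9 [ 0.467 -0.117  0.32 ]
side red [228.3 211.5] 11 [ 0.491 -0.004  0.13 ]
side red [349.8 235.6] 5 [ 0.828 -0.109  0.115]
side red [283.8 268.4] 5 [ 0.627 -0.226  0.115]
side red [254.8 278.7] 26 [ 0.544 -0.341  0.207]
side red [160.3 280.1] 9 [ 0.326 -0.25   0.116]
side red [130. 287.] 9 [ 0.258 -0.265  0.114]
side red [290.  289.8] 10 [ 0.632 -0.295  0.115]
yellow 332 [[0.533, -0.176, 0.104], [0.583, -0.112, 0.261], [0.642, -0.042, 0.264]]
```

View pics/crop.png

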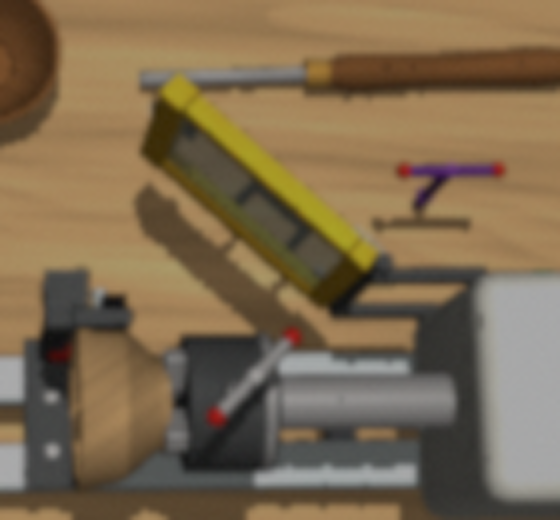

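View pics/crops.png

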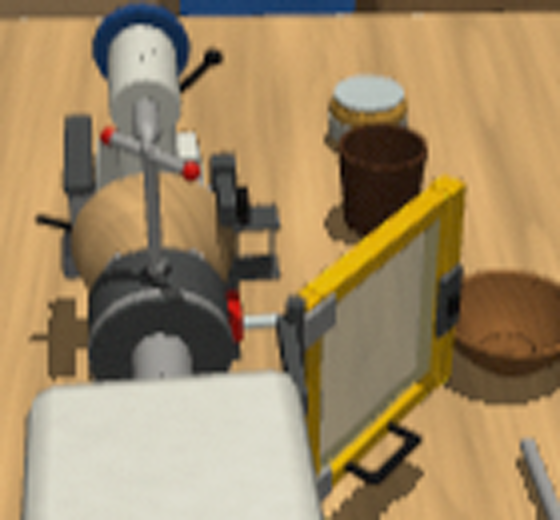

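The crops confirm it: the grey T with red balls stands in the chuck, balls at about top (333,214)/(314,234) and side (218,177)/(197,169). The guard's free edge points toward the tailstock side; the keeper is near top (275,205).

```bash
python3 - <<'E'
from h import *
a,ea=tri(217.7,177.5,333.2,214.2);b,eb=tri(197,168.8,314.2,234)
print("balls",a.round(4),ea,b.round(4),eb,"len",np.linalg.norm(a-b),"mid",((a+b)/2).round(4),"yaw",np.degrees(np.arctan2(*(a-b)[1::-1])))
print("headstock edges etc")
d=np.load("pics/top0.npz");P=pts("top",d["d"]);p=d["p"].astype(int)
def at(n,box,zl,zh):
    v0,v1,u0,u1=box;Q=P[v0:v1,u0:u1].reshape(-1,3);Q=Q[(Q[:,2]>zl)&(Q[:,2]<zh)]
    r=cv2.minEnclosingCircle(Q[:,:2].astype(np.float32));print(n,len(Q),np.round(Q.mean(0),4),np.round(r[0],4),round(r[1],4),"zmax",Q[:,2].max().round(3))
at("pot",(145,190,165,205),.075,.1); at("tin",(145,185,115,155),.04,.08); at("bowl",(120,170,230,280),.04,.07)
m=(P[...,2]>.19)&(P[...,2]<.215)&(p.min(-1)>130); m[:, :165]=0;m[:,215:]=0
Q=P[m];r=cv2.minAreaRect(Q[:,:2].astype(np.float32));print("tailstock",m.sum(),r)
# yellow top rail fit
y=(p[...,0]>130)&(p[...,1]>100)&(p[...,2]<70)&(P[...,2]>.25);Q=P[y];print("rail",y.sum(),cv2.minAreaRect(Q[:,:2].astype(np.float32)))
L=np.radians(3.74);xl=np.array([np.cos(L),np.sin(L)]);yl=np.array([-np.sin(L),np.cos(L)])
o=np.array([.4625,-.3511])+.26*yl;print("lathe o",o)
print("home",o+.09*xl+.075*yl,"hinge",o+.08*xl-.09*yl)
# keeper, objects high near lathe, max heights
for n,z in(("chuck",.2),):
    M=(P[...,2]>.1)&(P[...,2]<.3);M[:,:262]=0;M[195:,:]=0
E
```

```text
balls [ 0.4685 -0.1159  0.3179] 0.0006117245599323598 [ 0.4168 -0.0714  0.3172] 0.0015504172163883134 len 0.06820369683316771 mid [ 0.4427 -0.0937  0.3175] yaw -40.78980685385519
headstock edges etc
pot 176 [0.6368 0.2994 0.0834] [0.6342 0.2972] 0.0424 zmax 0.091
tin 499 [0.6335 0.4504 0.0532] [0.6345 0.4517] 0.0398 zmax 0.062
bowl 286 [0.7297 0.0854 0.0478] [0.7238 0.0861] 0.0602 zmax 0.059
tailstock 561 ((0.42098867893218994, 0.2405274659395218), (0.04086482152342796, 0.1166706308722496), 3.292072057723999)
rail 390 ((0.46791547536849976, 0.010010436177253723), (0.17423643171787262, 0.36031824350357056), 45.924991607666016)
lathe o [ 0.44554047 -0.09165372]
home [ 0.53045662 -0.01094283] hinge [ 0.5312407  -0.17624373]
```

```bash
cat >> h.py <<'E'
from scipy.spatial.transform import Rotation as Ro
def goal(pos,yaw=None):
    """scaled dp, turn to TCP pos, tool down, tool y at yaw(deg); print"""
    s=manip.get_state();R=np.array(s["eef_rot"]);p=np.array(s["eef_pos"])
    d=R.T@(np.array(pos)-p)/.5; t=np.zeros(3)
    if yaw is not None:
        a=np.radians(yaw);y=np.array([np.cos(a),np.sin(a),0]);z=np.array([0,0,-1.]);G=np.stack([np.cross(y,z),y,z],1)
        t=Ro.from_matrix(R.T@G).as_rotvec()/np.pi
    print("dp",d.round(4),"turn",t.round(4),"dist",np.linalg.norm(d)*.5,"rows",np.linalg.norm(d)*8, "now",p.round(4))
E
python3 -c "
from h import *
goal([.35,.25,.45],49.2)"
```

```text
dp [-0.4677 -0.5275 -0.2933] turn [-0.0007  0.      0.107 ] dist 0.38176571719883035 rows 6.1082514751812855 now [0.2291 0.5809 0.3029]
```

```bash
python3 -m creep '[{"claw":-1,"dp":[-0.468,-0.528,-0.293],"turn":[0,0,0.107]},{"claw":-1,"dp":[-0.468,-0.528,-0.293],"turn":[0,0,0.107]},{"claw":-1,"dp":[-0.468,-0.528,-0.293],"turn":[0,0,0.107]},{"claw":-1,"dp":[-0.468,-0.528,-0.293],"turn":[0,0,0.107]},{"claw":-1,"dp":[-0.468,-0.528,-0.293],"turn":[0,0,0.107]},{"claw":-1,"dp":[-0.468,-0.528,-0.293],"turn":[0,0,0.107]},{"claw":-1,"dp":[-0.468,-0.528,-0.293],"turn":[0,0,0.107]}]'
python3 -c "
from h import *
goal([.443,-.0935,.44],49.2)"
```

```text
time_s: 0.98
eef_pos: [0.3514, 0.2475, 0.4523]
eef_rot: [[-0.754, 0.657, 0.003], [0.657, 0.754, 0.001], [-0.002, 0.003, -1.0]]
ft_force: [-0.1, 0.1, 0.2]
width: 1.003
gripper_force: 0.0
dp [-0.5863 -0.3937  0.0244] turn [ 0.0009  0.0005 -0.0016] dist 0.35333636950831454 rows 5.653381912133033 now [0.3514 0.2475 0.4523]
```

```bash
python3 -m creep '[{"claw":-1,"dp":[-0.586,-0.394,0.024],"turn":[0,0,0]},{"claw":-1,"dp":[-0.586,-0.394,0.024],"turn":[0,0,0]},{"claw":-1,"dp":[-0.586,-0.394,0.024],"turn":[0,0,0]},{"claw":-1,"dp":[-0.586,-0.394,0.024],"turn":[0,0,0]},{"claw":-1,"dp":[-0.586,-0.394,0.024],"turn":[0,0,0]},{"claw":-1,"dp":[-0.586,-0.394,0.024],"turn":[0,0,0]},{"claw":-1,"dp":[-0.586,-0.394,0.024],"turn":[0,0,0]},{"claw":-1,"dp":[-0.586,-0.394,0.024],"turn":[0,0,0]}]'
python3 -c "
from h import *
goal([.443,-.0935,.365],49.2)"
```

```text
time_s: 1.98
eef_pos: [0.4431, -0.0897, 0.4377]
eef_rot: [[-0.757, 0.653, -0.002], [0.653, 0.757, 0.001], [0.002, -0.0, -1.0]]
ft_force: [0.3, 0.3, -0.1]
width: 0.999
gripper_force: 0.0
dp [-0.0051 -0.0058  0.1453] turn [-0.     -0.0007  0.0002] dist 0.07275079348364154 rows 1.1640126957382646 now [ 0.4431 -0.0897  0.4377]
```

```bash
python3 -m creep '[{"claw":-1,"dp":[-0.005,-0.006,0.05],"turn":[0,0,0]},{"claw":-1,"dp":[-0.005,-0.006,0.1],"turn":[0,0,0]},{"claw":-1,"dp":[-0.005,-0.006,0.145],"turn":[0,0,0]},{"claw":-1,"dp":[-0.005,-0.006,0.145],"turn":[0,0,0]},{"claw":-1,"dp":[-0.005,-0.006,0.145],"turn":[0,0,0]}]'
python3 - <<'E'
from h import *
goal([.443,-.0935,.365],49.2)
for n,b in(("side",(110,230,140,300)),("top",(170,290,240,400))):
    p,d=manip.snapshot(n)
    v0,v1,u0,u1=b
    globals()[n]=cv2.resize(p[v0:v1,u0:u1,::-1],(400,300),interpolation=cv2.INTER_CUBIC)
cv2.imwrite("pics/c2.png",np.hstack([side,top]))
E
```

```text
time_s: 2.6
eef_pos: [0.4435, -0.0937, 0.3669]
eef_rot: [[-0.758, 0.652, 0.001], [0.652, 0.758, -0.0], [-0.001, 0.001, -1.0]]
ft_force: [0.2, 0.6, 1.2]
width: 1.002
gripper_force: 0.0
dp [ 0.001  -0.0004  0.0037] turn [0.0002 0.0003 0.0006] dist 0.001934307392553422 rows 0.03094891828085475 now [ 0.4435 -0.0937  0.3669]
```

View pics/c2.png

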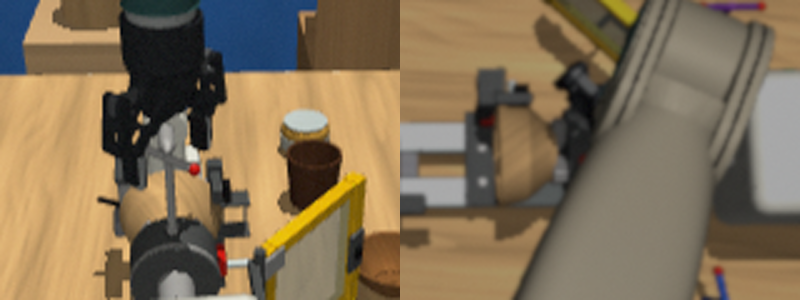

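The side crop shows the key's shank (170,190) between the open fingers, the bar below the palm; the top view is blocked by the arm. Closing, then lifting slightly.

```bash
python3 -m creep '[{"claw":1,"dp":[0,0,0.002],"turn":[0,0,0]},{"claw":1,"dp":[0,0,0.002],"turn":[0,0,0]},{"claw":1,"dp":[0,0,0.002],"turn":[0,0,0]},{"claw":1,"dp":[0,0,0.002],"turn":[0,0,0]},{"claw":1,"dp":[0,0,0.002],"turn":[0,0,0]},{"claw":1,"dp":[0,0,0.002],"turn":[0,0,0]},{"claw":1,"dp":[0,0,0.002],"turn":[0,0,0]},{"claw":1,"dp":[0,0,0.002],"turn":[0,0,0]},{"claw":1,"dp":[0,0,0.002],"turn":[0,0,0]}]'
```

```text
time_s: 3.82
eef_pos: [0.4434, -0.0945, 0.365]
eef_rot: [[-0.757, 0.653, 0.0], [0.653, 0.757, 0.0], [-0.0, 0.0, -1.0]]
ft_force: [0.9, 1.2, 1.1]
width: 0.086
gripper_force: 58.5
```

Gripped (7 mm ≈ the bar). Lift.

```bash
python3 -m creep '[{"claw":1,"dp":[0,0,-0.03],"turn":[0,0,0]},{"claw":1,"dp":[0,0,-0.06],"turn":[0,0,0]},{"claw":1,"dp":[0,0,-0.12],"turn":[0,0,0]},{"claw":1,"dp":[0,0,-0.21],"turn":[0,0,0]},{"claw":1,"dp":[0,0,-0.21],"turn":[0,0,0]},{"claw":1,"dp":[0,0,-0.21],"turn":[0,0,0]}]'
python3 -c "
from h import *
goal([.635,.298,.47],49.2)
goal([.635,.298,.47],90)"
```

```text
time_s: 4.58
eef_pos: [0.4432, -0.0946, 0.4703]
eef_rot: [[-0.757, 0.653, 0.0], [0.653, 0.757, -0.0], [-0.001, -0.0, -1.0]]
ft_force: [-0.4, 0.2, -1.7]
width: 0.088
gripper_force: 58.6
dp [2.226e-01 8.452e-01 3.000e-04] turn [-0.0001  0.0002  0.    ] dist 0.436992781989084 rows 6.991884511825344 now [ 0.4432 -0.0946  0.4703]
dp [2.226e-01 8.452e-01 3.000e-04] turn [-1.000e-04  2.000e-04 -2.266e-01] dist 0.436992781989084 rows 6.991884511825344 now [ 0.4432 -0.0946  0.4703]
```

```bash
python3 -m creep '[{"claw":1,"dp":[0.025,0.095,0],"turn":[0,0,0]},{"claw":1,"dp":[0.05,0.19,0],"turn":[0,0,0]},{"claw":1,"dp":[0.078,0.296,0],"turn":[0,0,0]},{"claw":1,"dp":[0.106,0.401,0],"turn":[0,0,0]},{"claw":1,"dp":[0.134,0.507,0],"turn":[0,0,0]},{"claw":1,"dp":[0.162,0.613,0],"turn":[0,0,0]},{"claw":1,"dp":[0.19,0.72,0],"turn":[0,0,0]},{"claw":1,"dp":[0.21,0.8,0],"turn":[0,0,0]},{"claw":1,"dp":[0.223,0.845,0],"turn":[0,0,0]},{"claw":1,"dp":[0.223,0.845,0],"turn":[0,0,0]}]'
python3 - <<'E'
from h import *
for n in("side","top"):
    p,d=manip.snapshot(n)
    u,v=map(int,pix(n,np.array([.635,.298,.2])));v0=max(v-75,0);u0=max(u-100,0)
    print(n,u0,v0)
    globals()[n]=cv2.resize(p[v0:v0+150,u0:u0+200,::-1],(400,300),interpolation=cv2.INTER_CUBIC)
cv2.imwrite("pics/c3.png",np.hstack([side,top]))
goal([.635,.298,.19],49.2)
E
```

```text
time_s: 5.82
eef_pos: [0.6349, 0.2995, 0.4668]
eef_rot: [[-0.758, 0.652, -0.004], [0.652, 0.758, -0.002], [0.002, -0.004, -1.0]]
ft_force: [-0.6, -0.0, -1.5]
width: 0.089
gripper_force: 58.8
side 167 67
top 77 77
dp [-0.0011  0.0029  0.557 ] turn [-0.001  -0.0003  0.0001] dist 0.2784850506823005 rows 4.455760810916808 now [0.6344 0.2977 0.4685]
```

View pics/c3.png

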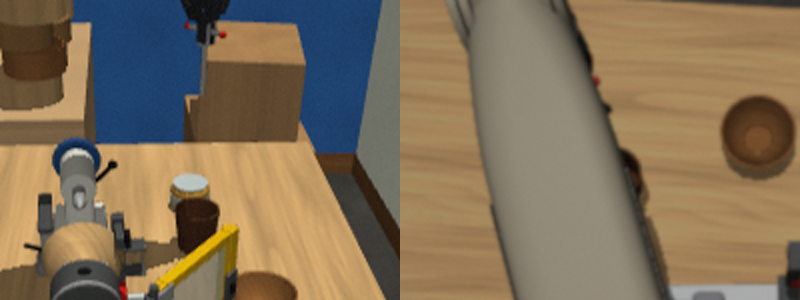

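The key (side crop (205,60)) hangs straight, red balls at (188,26),(222,35), above the pot. Lower.

```bash
python3 -m creep '[{"claw":1,"dp":[0,0,0.1],"turn":[0,0,0]},{"claw":1,"dp":[0,0,0.2],"turn":[0,0,0]},{"claw":1,"dp":[0,0,0.3],"turn":[0,0,0]},{"claw":1,"dp":[0,0,0.38],"turn":[0,0,0]},{"claw":1,"dp":[0,0,0.44],"turn":[0,0,0]},{"claw":1,"dp":[0,0,0.49],"turn":[0,0,0]},{"claw":1,"dp":[0,0,0.53],"turn":[0,0,0]},{"claw":1,"dp":[0,0,0.57],"turn":[0,0,0]},{"claw":1,"dp":[0,0,0.59],"turn":[0,0,0]},{"claw":1,"dp":[0,0,0.59],"turn":[0,0,0]}]'
```

```text
time_s: 7.18
eef_pos: [0.6344, 0.298, 0.1741]
eef_rot: [[-0.757, 0.653, -0.001], [0.653, 0.757, -0.001], [0.001, -0.001, -1.0]]
ft_force: [0.2, -0.1, -1.0]
width: 0.092
gripper_force: 58.9
```

```bash
python3 -m creep '[{"claw":1,"dp":[0,0,0.008],"turn":[0,0,0]},{"claw":0.6,"dp":[0,0,0.008],"turn":[0,0,0]},{"claw":0.2,"dp":[0,0,0.008],"turn":[0,0,0]},{"claw":-0.3,"dp":[0,0,0.008],"turn":[0,0,0]},{"claw":-1,"dp":[0,0,0.008],"turn":[0,0,0]},{"claw":-1,"dp":[0,0,0.008],"turn":[0,0,0]},{"claw":-1,"dp":[0,0,0.008],"turn":[0,0,0]},{"claw":-1,"dp":[0,0,0.008],"turn":[0,0,0]}]'
python3 - <<'E'
from h import *
p,d=manip.snapshot("side")
cv2.imwrite("pics/c4.png",cv2.resize(p[110:230,190:330,::-1],(560,480),interpolation=cv2.INTER_CUBIC))
E
```

```text
time_s: 8.18
eef_pos: [0.6348, 0.2982, 0.1709]
eef_rot: [[-0.757, 0.653, -0.0], [0.653, 0.757, -0.0], [0.0, -0.0, -1.0]]
ft_force: [0.4, -0.4, 0.4]
width: 0.998
gripper_force: 0.0
```

View pics/c4.png

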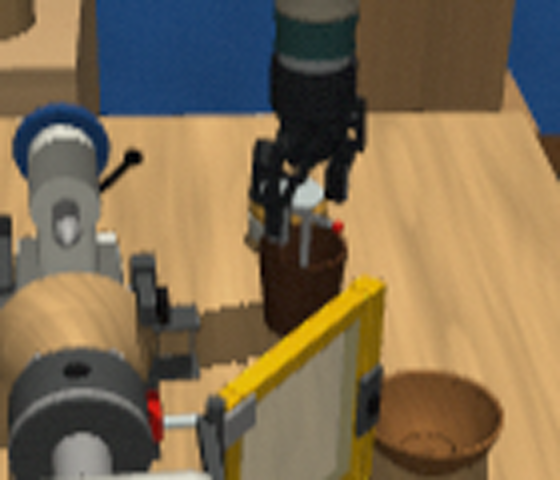

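The shank (305,245) stands in the pot, fingers clear of it. Retreat straight up.

```bash
python3 -m creep '[{"claw":-1,"dp":[0,0,-0.03],"turn":[0,0,0]},{"claw":-1,"dp":[0,0,-0.07],"turn":[0,0,0]},{"claw":-1,"dp":[0,0,-0.12],"turn":[0,0,0]},{"claw":-1,"dp":[0,0,-0.22],"turn":[0,0,0]},{"claw":1,"dp":[0,0,-0.32],"turn":[0,0,0]},{"claw":1,"dp":[0,0,-0.42],"turn":[0,0,0]},{"claw":1,"dp":[0,0,-0.5],"turn":[0,0,0]},{"claw":1,"dp":[0,0,-0.5],"turn":[0,0,0]}]'
python3 - <<'E'
from h import *
p,d=manip.snapshot("side")
S=cv2.resize(p[140:220,220:310,::-1],(400,356),interpolation=cv2.INTER_CUBIC)
P=pts("side",d);q=p.astype(int)
m=((q[...,0]>150)&(q[...,1]<60)&(q[...,2]<80)).astype(np.uint8)
k,l,s,c=cv2.connectedComponentsWithStats(m)
for i in range(1,k):
    if s[i,4]>2 and c[i][1]<200: print("red",c[i].round(1),np.median(P[l==i],0).round(3))
cv2.imwrite("pics/c5.png",S)
# guard rail from first top picture
D=np.load("pics/top0.npz");P=pts("top",D["d"]);q=D["p"].astype(int)
y=(q[...,0]>130)&(q[...,1]>100)&(q[...,2]<70)&(P[...,2]>.25)
y[:150]=0;y[210:]=0;y[:,:290]=0;y[:,360:]=0
print("rail",y.sum(),cv2.minAreaRect(P[y][:,:2].astype(np.float32)))
M=(P[...,2]>.1)&(P[...,2]<.25);M[:,:262]=0;M[:,296:]=0;M[:192]=0;M[213:]=0
print("keeper",np.percentile(P[M],[2,50,98],axis=0).round(3))
goal([.71,-.03,.45],129)
E
```

```text
time_s: 9.22
eef_pos: [0.6361, 0.2987, 0.4287]
eef_rot: [[-0.757, 0.653, 0.011], [0.653, 0.757, 0.004], [-0.006, 0.01, -1.0]]
ft_force: [0.3, -0.3, 0.3]
width: 0.142
gripper_force: 0.0
red [  2.  117.8] [-0.35   0.496  0.222]
rail 388 ((0.46791547536849976, 0.010010436177253723), (0.17423643171787262, 0.36031824350357056), 45.924991607666016)
keeper [[ 0.48  -0.02   0.121]
 [ 0.497  0.012  0.222]
 [ 0.527  0.034  0.243]]
dp [-0.5421 -0.3996 -0.0497] turn [ 0.0009  0.0023 -0.4433] dist 0.33764950176540764 rows 5.402392028246522 now [0.6355 0.2984 0.4255]
```

View pics/c5.png

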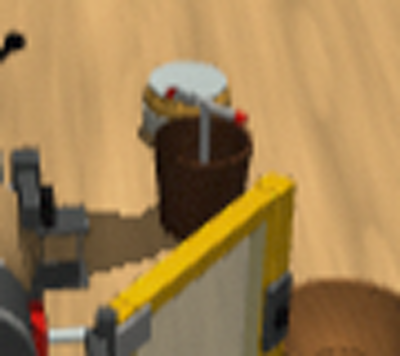

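Key stands in the pot (crop (205,135)), pot upright, tin untouched. Now the guard: go to the outside of its free edge, fingers shut.

```bash
python3 - <<'E'
from h import *
D=np.load("pics/top0.npz");P=pts("top",D["d"]);q=D["p"].astype(int)
y=(q[...,0]>130)&(q[...,1]>100)&(q[...,2]<70)&(P[...,2]>.25)&(P[...,0]>.5)
r=cv2.minAreaRect(P[y][:,:2].astype(np.float32));print("rail",y.sum(),r,cv2.boxPoints(r).round(3).tolist())
goal([.69,-.09,.42],93.9)
E
```

```text
rail 388 ((0.5888760685920715, -0.10669337958097458), (0.17489343881607056, 0.018539197742938995), 51.51553726196289) [[0.5270000100135803, -0.16899999976158142], [0.5419999957084656, -0.1809999942779541], [0.6510000228881836, -0.04399999976158142], [0.6359999775886536, -0.03200000151991844]]
dp [-0.59   -0.5169  0.0098] turn [ 0.0015  0.0018 -0.2483] dist 0.39225288489353893 rows 6.276046158296623 now [0.6355 0.2984 0.4255]
```

```bash
python3 -m creep '[{"claw":1,"dp":[-0.09,-0.08,0],"turn":[0,0,-0.04]},{"claw":1,"dp":[-0.18,-0.15,0],"turn":[0,0,-0.08]},{"claw":1,"dp":[-0.26,-0.23,0],"turn":[0,0,-0.12]},{"claw":1,"dp":[-0.35,-0.31,0],"turn":[0,0,-0.17]},{"claw":1,"dp":[-0.44,-0.39,0],"turn":[0,0,-0.21]},{"claw":1,"dp":[-0.53,-0.46,0.01],"turn":[0,0,-0.248]},{"claw":1,"dp":[-0.59,-0.517,0.01],"turn":[0,0,-0.248]},{"claw":1,"dp":[-0.59,-0.517,0.01],"turn":[0,0,-0.248]},{"claw":1,"dp":[-0.59,-0.517,0.01],"turn":[0,0,-0.248]}]'
python3 - <<'E'
from h import *
goal([.685,-.09,.288],93.9)
E
```

```text
time_s: 10.4
eef_pos: [0.6888, -0.09, 0.4151]
eef_rot: [[-0.998, -0.067, -0.002], [-0.067, 0.998, 0.001], [0.002, 0.001, -1.0]]
ft_force: [-0.4, 0.1, -0.3]
width: 0.003
gripper_force: 0.0
dp [7.300e-03 2.000e-04 2.542e-01] turn [ 0.0003 -0.0005 -0.0004] dist 0.12716376741271812 rows 2.03462027860349 now [ 0.6888 -0.09    0.4151]
```

```bash
python3 -m creep '[{"claw":1,"dp":[0,0,0.08],"turn":[0,0,0]},{"claw":1,"dp":[0,0,0.16],"turn":[0,0,0]},{"claw":1,"dp":[0,0,0.22],"turn":[0,0,0]},{"claw":1,"dp":[0,0,0.254],"turn":[0,0,0]},{"claw":1,"dp":[0,0,0.254],"turn":[0,0,0]},{"claw":1,"dp":[0,0,0.254],"turn":[0,0,0]}]'
python3 - <<'E'
from h import *
s=manip.get_state();R=np.array(s["eef_rot"]);p=np.array(s["eef_pos"])
H=np.array([.5304,-.1769])
for th in (42,38,34,30,26,22,18,15,12,10):
    t=np.radians(th);f=t-.068;g=np.array([np.sin(f),np.cos(f)]);n=np.array([np.cos(f),-np.sin(f)])
    c=H+.158*g+(.01+.011*np.cos(t)+.015*np.sin(t))*n
    print(th,c.round(4),(R.T@(np.r_[c,.288]-p)/.5).round(3))
E
```

```text
time_s: 11.15
eef_pos: [0.6901, -0.09, 0.2907]
eef_rot: [[-0.998, -0.068, 0.003], [-0.068, 0.998, -0.001], [-0.003, -0.001, -1.0]]
ft_force: [-0.3, -0.2, 0.1]
width: -0.005
gripper_force: 0.0
42 [ 0.6501 -0.07  ] [0.077 0.045 0.005]
38 [ 0.6421 -0.0617] [0.092 0.063 0.005]
34 [ 0.6334 -0.054 ] [0.108 0.079 0.005]
30 [ 0.6242 -0.0469] [0.126 0.095 0.005]
26 [ 0.6144 -0.0405] [0.144 0.109 0.005]
22 [ 0.604  -0.0347] [0.164 0.122 0.005]
18 [ 0.5932 -0.0298] [0.185 0.133 0.005]
15 [ 0.5849 -0.0266] [0.201 0.141 0.005]
12 [ 0.5763 -0.0238] [0.218 0.147 0.005]
10 [ 0.5705 -0.0223] [0.229 0.151 0.005]
```

```bash
python3 -m creep '[{"claw":1,"dp":[0.03,0.02,0.005],"turn":[0,0,0]},{"claw":1,"dp":[0.05,0.035,0.005],"turn":[0,0,0]},{"claw":1,"dp":[0.06,0.04,0.005],"turn":[0,0,0]},{"claw":1,"dp":[0.067,0.043,0.005],"turn":[0,0,0]},{"claw":1,"dp":[0.074,0.046,0.005],"turn":[0,0,0]},{"claw":1,"dp":[0.081,0.05,0.005],"turn":[0,0,0]},{"claw":1,"dp":[0.088,0.058,0.005],"turn":[0,0,0]},{"claw":1,"dp":[0.095,0.066,0.005],"turn":[0,0,0]},{"claw":1,"dp":[0.102,0.073,0.005],"turn":[0,0,0]},{"claw":1,"dp":[0.108,0.079,0.005],"turn":[0,0,0]}]'
python3 -c "
from h import *
p,d=manip.snapshot('side')
cv2.imwrite('pics/c6.png',cv2.resize(p[120:270,170:330,::-1],(640,600),interpolation=cv2.INTER_CUBIC))"
```

```text
time_s: 12.4
eef_pos: [0.633, -0.0553, 0.2879]
eef_rot: [[-0.998, -0.067, 0.002], [-0.067, 0.998, -0.002], [-0.001, -0.002, -1.0]]
ft_force: [-1.1, -2.1, 6.7]
width: -0.003
gripper_force: 0.4
```

View pics/c6.png

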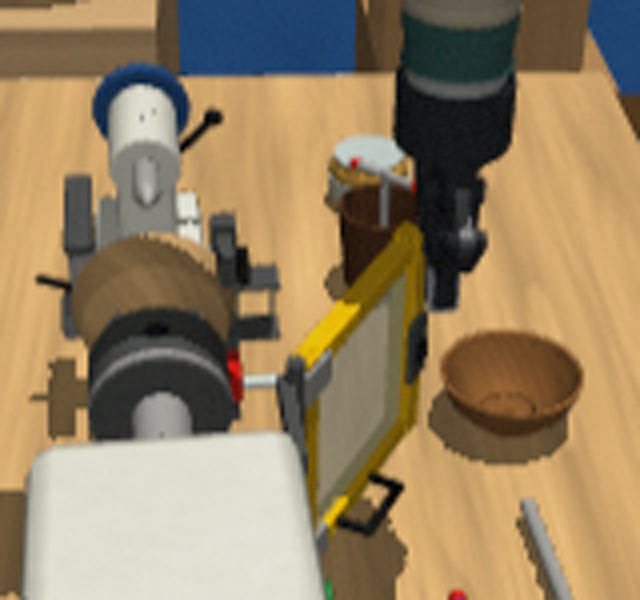

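The shut fingers (445,280) are outside the free upright and the guard has begun to close; pot and key unchanged. The 6.7 N vertical force needs a check.

```bash
python3 -m creep '[{"claw":1,"dp":[0.008,0.007,0],"turn":[0,0,0]},{"claw":1,"dp":[0.008,0.007,0],"turn":[0,0,0]}]'
python3 -m creep '[{"claw":1,"dp":[0,0,-0.004],"turn":[0,0,0]},{"claw":1,"dp":[0,0,-0.004],"turn":[0,0,0]}]'
```

```text
time_s: 12.7
eef_pos: [0.6285, -0.0518, 0.2878]
eef_rot: [[-0.998, -0.067, 0.001], [-0.067, 0.998, -0.001], [-0.001, -0.001, -1.0]]
ft_force: [-1.2, -1.4, 7.4]
width: -0.0
gripper_force: 0.4
time_s: 12.95
eef_pos: [0.6282, -0.0515, 0.2879]
eef_rot: [[-0.998, -0.067, -0.001], [-0.067, 0.998, -0.0], [0.001, -0.0, -1.0]]
ft_force: [0.4, -0.7, 1.6]
width: -0.001
gripper_force: 0.5
```

Some of the gripper was resting on the guard's top edge; raise 10 mm and go on.

```bash
python3 -m creep '[{"claw":1,"dp":[0,0,-0.02],"turn":[0,0,0]},{"claw":1,"dp":[0,0,-0.02],"turn":[0,0,0]},{"claw":1,"dp":[0.008,0.006,-0.02],"turn":[0,0,0]},{"claw":1,"dp":[0.016,0.012,-0.02],"turn":[0,0,0]},{"claw":1,"dp":[0.024,0.017,-0.02],"turn":[0,0,0]},{"claw":1,"dp":[0.032,0.022,-0.02],"turn":[0,0,0]}]'
python3 - <<'E'
from h import *
s=manip.get_state();R=np.array(s["eef_rot"]);p=np.array(s["eef_pos"])
H=np.array([.5304,-.1769])
for th in (30,26,22,18,15,12,10,8,6,0):
    t=np.radians(th);f=t-.068;g=np.array([np.sin(f),np.cos(f)]);n=np.array([np.cos(f),-np.sin(f)])
    c=H+.158*g+(.01+.011*np.cos(t)+.015*np.sin(t))*n
    print(th,c.round(4),(R.T@(np.r_[c,.298]-p)/.5).round(3))
E
```

```text
time_s: 13.7
eef_pos: [0.6114, -0.0412, 0.2983]
eef_rot: [[-0.998, -0.067, -0.0], [-0.067, 0.998, 0.0], [0.0, 0.0, -1.0]]
ft_force: [0.7, -1.5, -0.9]
width: -0.003
gripper_force: 0.3
30 [ 0.6242 -0.0469] [-0.025 -0.013  0.001]
26 [ 0.6144 -0.0405] [-0.006  0.001  0.001]
22 [ 0.604  -0.0347] [0.014 0.014 0.001]
18 [ 0.5932 -0.0298] [0.035 0.025 0.001]
15 [ 0.5849 -0.0266] [0.051 0.033 0.001]
12 [ 0.5763 -0.0238] [0.068 0.039 0.001]
10 [ 0.5705 -0.0223] [0.079 0.043 0.001]
8 [ 0.5646 -0.0209] [0.091 0.047 0.001]
6 [ 0.5587 -0.0198] [0.102 0.05  0.001]
0 [ 0.5406 -0.0178] [0.138 0.056 0.001]
```

```bash
python3 -m creep '[{"claw":1,"dp":[0.008,0.008,0],"turn":[0,0,0]},{"claw":1,"dp":[0.016,0.014,0],"turn":[0,0,0]},{"claw":1,"dp":[0.024,0.019,0],"turn":[0,0,0]},{"claw":1,"dp":[0.032,0.023,0],"turn":[0,0,0]},{"claw":1,"dp":[0.04,0.028,0],"turn":[0,0,0]},{"claw":1,"dp":[0.048,0.031,0],"turn":[0,0,0]},{"claw":1,"dp":[0.056,0.035,0],"turn":[0,0,0]},{"claw":1,"dp":[0.062,0.037,0],"turn":[0,0,0]},{"claw":1,"dp":[0.068,0.039,0],"turn":[0,0,0]}]'
```

```text
time_s: 14.82
eef_pos: [0.5762, -0.0251, 0.2985]
eef_rot: [[-0.998, -0.066, -0.0], [-0.066, 0.998, -0.003], [0.001, -0.003, -1.0]]
ft_force: [-1.1, -6.4, 0.1]
width: 0.002
gripper_force: 2.9
```

```bash
python3 -m creep '[{"claw":1,"dp":[0,0,0],"turn":[0,0,0]},{"claw":1,"dp":[0,0,0],"turn":[0,0,0]}]'; python3 -m creep '[{"claw":1,"dp":[0,-0.006,0],"turn":[0,0,0]},{"claw":1,"dp":[0,-0.006,0],"turn":[0,0,0]}]'
python3 - <<'E'
from h import *
for n in("side","top"):
    p,d=manip.snapshot(n);P=pts(n,d);q=p.astype(int)
    y=(q[...,0]>130)&(q[...,1]>100)&(q[...,2]<70)&(P[...,2]>.25)&(P[...,2]<.275)&(P[...,0]>.45)&(P[...,0]<.7)&(P[...,1]>-.2)
    if y.sum()>20:
        r=cv2.minAreaRect(P[y][:,:2].astype(np.float32));print(n,y.sum(),r,cv2.boxPoints(r).round(3).tolist())
    # dark things close to the fingers
    m=(q.max(-1)<110)&(P[...,2]>.15)&(P[...,2]<.3)&(abs(P[...,0]-.55)<.08)&(abs(P[...,1])<.08)
    for z in np.arange(.15,.3,.02):
        k=m&(abs(P[...,2]-z-.01)<.01)
        if k.sum()>5: print(n,round(z,2),k.sum(),np.percentile(P[k][:,:2],[3,97],axis=0).round(3).tolist())
E
```

```text
time_s: 15.08
eef_pos: [0.5759, -0.025, 0.2984]
eef_rot: [[-0.998, -0.067, -0.001], [-0.067, 0.998, -0.002], [0.001, -0.002, -1.0]]
ft_force: [-1.6, -6.2, 0.8]
width: 0.001
gripper_force: 2.8
time_s: 15.32
eef_pos: [0.5769, -0.0267, 0.2984]
eef_rot: [[-0.998, -0.067, 0.0], [-0.067, 0.998, 0.002], [-0.001, 0.002, -1.0]]
ft_force: [0.0, 0.1, -0.2]
width: -0.003
gripper_force: 0.0
side 132 ((0.5422709584236145, -0.08865927904844284), (0.18510566651821136, 0.01610735058784485), 80.65122985839844) [[0.5189999938011169, -0.17900000512599945], [0.5350000262260437, -0.1809999942779541], [0.5649999976158142, 0.0010000000474974513], [0.5490000247955322, 0.004000000189989805]]
side 0.15 92 [[0.49, -0.061], [0.569, 0.029]]
side 0.17 52 [[0.479, -0.043], [0.571, 0.005]]
side 0.19 134 [[0.472, -0.073], [0.567, 0.027]]
side 0.21 99 [[0.47, -0.076], [0.575, 0.017]]
side 0.23 133 [[0.479, -0.04], [0.585, 0.024]]
side 0.25 51 [[0.556, -0.06], [0.586, -0.011]]
side 0.27 38 [[0.563, -0.068], [0.589, -0.023]]
side 0.29 39 [[0.558, -0.077], [0.591, -0.013]]
top 109 ((0.5360249876976013, -0.14648205041885376), (0.05298413708806038, 0.015190858393907547), 79.81001281738281) [[0.5239999890327454, -0.17100000381469727], [0.5389999747276306, -0.17399999499320984], [0.5479999780654907, -0.12200000137090683], [0.5329999923706055, -0.11900000274181366]]
```

```bash
python3 - <<'E'
from h import *
p,d=manip.snapshot("side")
print(pix("side",np.array([.5769,-.0267,.225])))
cv2.imwrite('pics/c7.png',cv2.resize(p[150:240,205:305,::-1],(660,594),interpolation=cv2.INTER_CUBIC))
E
```

```text
(np.float64(258.7406754232019), np.float64(188.1765474115139))
```

View pics/c7.png

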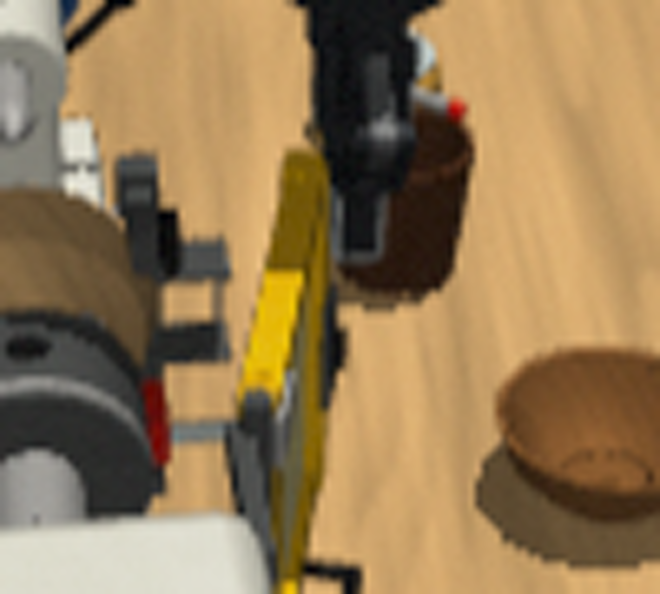

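The fingertip (360,225) was hooked inside the recess beside the upright: the 6 N pointed exactly along the guard's width. I'll back off and re-place it on the upright, 165 mm from the hinge.

```bash
python3 -m creep '[{"claw":1,"dp":[-0.02,0,0],"turn":[0,0,0]},{"claw":1,"dp":[-0.024,0.006,0],"turn":[0,0,0]},{"claw":1,"dp":[-0.024,0.015,0],"turn":[0,0,0]},{"claw":1,"dp":[-0.022,0.017,0],"turn":[0,0,0]},{"claw":1,"dp":[-0.022,0.017,0],"turn":[0,0,0]}]'
python3 - <<'E'
from h import *
s=manip.get_state();R=np.array(s["eef_rot"]);p=np.array(s["eef_pos"])
H=np.array([.5304,-.1769])
for th in (13,12,11,10,9,8,7,6,4,2,0):
    t=np.radians(th);f=t-.068;g=np.array([np.sin(f),np.cos(f)]);n=np.array([np.cos(f),-np.sin(f)])
    c=H+.165*g+(.01+.011*np.cos(t)+.008*np.sin(t))*n
    print(th,c.round(4),(R.T@(np.r_[c,.298]-p)/.5).round(4))
E
```

```text
time_s: 16.1
eef_pos: [0.587, -0.0178, 0.2984]
eef_rot: [[-0.998, -0.067, -0.0], [-0.067, 0.998, 0.0], [0.0, 0.0, -1.0]]
ft_force: [0.4, -0.1, -0.1]
width: -0.003
gripper_force: 0.0
13 [ 0.5787 -0.0175] [0.0164 0.0015 0.0008]
12 [ 0.5759 -0.0167] [0.022  0.0036 0.0008]
11 [ 0.573  -0.0159] [0.0277 0.0055 0.0008]
10 [ 0.57   -0.0152] [0.0334 0.0074 0.0008]
9 [ 0.5671 -0.0145] [0.0392 0.0091 0.0008]
8 [ 0.5642 -0.0139] [0.045  0.0108 0.0008]
7 [ 0.5612 -0.0133] [0.0508 0.0123 0.0008]
6 [ 0.5582 -0.0128] [0.0567 0.0137 0.0008]
4 [ 0.5522 -0.0119] [0.0685 0.0163 0.0008]
2 [ 0.5462 -0.0113] [0.0805 0.0184 0.0008]
0 [ 0.5401 -0.0109] [0.0925 0.0201 0.0008]
```

```bash
python3 -m creep '[{"claw":1,"dp":[0.006,0.001,0],"turn":[0,0,0]},{"claw":1,"dp":[0.012,0.002,0],"turn":[0,0,0]},{"claw":1,"dp":[0.016,0.002,0],"turn":[0,0,0]},{"claw":1,"dp":[0.02,0.003,0],"turn":[0,0,0]},{"claw":1,"dp":[0.024,0.005,0],"turn":[0,0,0]},{"claw":1,"dp":[0.028,0.006,0],"turn":[0,0,0]},{"claw":1,"dp":[0.032,0.007,0],"turn":[0,0,0]},{"claw":1,"dp":[0.034,0.008,0],"turn":[0,0,0]}]'
python3 - <<'E'
from h import *
p,d=manip.snapshot("side");P=pts("side",d);q=p.astype(int)
y=(q[...,0]>130)&(q[...,1]>100)&(q[...,2]<70)&(P[...,2]>.25)&(P[...,2]<.275)&(P[...,0]>.45)&(P[...,0]<.7)&(P[...,1]>-.2)
print(cv2.minAreaRect(P[y][:,:2].astype(np.float32)))
E
```

```text
time_s: 17.1
eef_pos: [0.5699, -0.0151, 0.2984]
eef_rot: [[-0.998, -0.067, 0.0], [-0.067, 0.998, -0.0], [-0.0, -0.0, -1.0]]
ft_force: [-0.4, -1.3, 0.6]
width: -0.004
gripper_force: 0.2
((0.5375000238418579, -0.09199465066194534), (0.17677149176597595, 0.015948008745908737), 83.34004974365234)
```

```bash
python3 -m creep '[{"claw":1,"dp":[0.003,0.001,0],"turn":[0,0,0]},{"claw":1,"dp":[0.006,0.002,0],"turn":[0,0,0]},{"claw":1,"dp":[0.009,0.003,0],"turn":[0,0,0]}]'; python3 -m creep '[{"claw":1,"dp":[0.003,0.001,0],"turn":[0,0,0]},{"claw":1,"dp":[0.006,0.002,0],"turn":[0,0,0]}]';  python3 -m creep '[{"claw":1,"dp":[0.003,0.001,0],"turn":[0,0,0]},{"claw":1,"dp":[0.006,0.002,0],"turn":[0,0,0]}]'
```

```text
time_s: 17.52
eef_pos: [0.5653, -0.0139, 0.2984]
eef_rot: [[-0.998, -0.067, -0.0], [-0.067, 0.998, -0.0], [0.0, 0.0, -1.0]]
ft_force: [0.7, -1.3, 0.6]
width: -0.0
gripper_force: 0.2
time_s: 17.77
eef_pos: [0.5622, -0.0131, 0.2984]
eef_rot: [[-0.998, -0.067, -0.0], [-0.067, 0.998, 0.0], [0.0, 0.0, -1.0]]
ft_force: [0.7, 0.0, 0.7]
width: -0.003
gripper_force: 0.2
time_s: 18.02
eef_pos: [0.5592, -0.0123, 0.2984]
eef_rot: [[-0.998, -0.067, 0.0], [-0.067, 0.998, -0.0], [-0.0, -0.0, -1.0]]
ft_force: [0.9, -0.5, 0.0]
width: -0.002
gripper_force: 0.2
```

```bash
python3 -m creep '[{"claw":1,"dp":[0.003,0.001,0],"turn":[0,0,0]}]'; python3 -m creep '[{"claw":1,"dp":[0.003,0.001,0],"turn":[0,0,0]}]';  python3 -m creep '[{"claw":1,"dp":[0.003,0.001,0],"turn":[0,0,0]}]'; python3 -m creep '[{"claw":1,"dp":[0.003,0.001,0],"turn":[0,0,0]}]'
```

```text
time_s: 18.15
eef_pos: [0.5578, -0.012, 0.2984]
eef_rot: [[-0.998, -0.067, 0.0], [-0.067, 0.998, -0.0], [-0.0, -0.0, -1.0]]
ft_force: [2.0, -0.9, -0.8]
width: -0.002
gripper_force: 1.0
time_s: 18.27
eef_pos: [0.5566, -0.0118, 0.2985]
eef_rot: [[-0.998, -0.067, 0.001], [-0.067, 0.998, -0.001], [-0.001, -0.001, -1.0]]
ft_force: [1.1, -1.3, -0.8]
width: 0.002
gripper_force: 1.1
time_s: 18.4
eef_pos: [0.555, -0.0114, 0.2985]
eef_rot: [[-0.998, -0.067, 0.001], [-0.067, 0.998, -0.001], [-0.001, -0.001, -1.0]]
ft_force: [1.9, -1.9, -1.0]
width: 0.003
gripper_force: 1.1
time_s: 18.52
eef_pos: [0.5534, -0.0109, 0.2985]
eef_rot: [[-0.998, -0.067, 0.001], [-0.067, 0.998, -0.001], [-0.001, -0.001, -1.0]]
ft_force: [1.4, -1.7, 0.1]
width: -0.003
gripper_force: 1.2
```

```bash
for i in 1; do python3 -m creep '[{"claw":1,"dp":[0.002,0,0],"turn":[0,0,0]}]'; done; python3 -m creep '[{"claw":1,"dp":[0.002,0,0],"turn":[0,0,0]}]';  python3 -m creep '[{"claw":1,"dp":[0.002,0.001,0],"turn":[0,0,0]}]'; python3 -m creep '[{"claw":1,"dp":[0.002,0,0],"turn":[0,0,0]}]'; python3 -m creep '[{"claw":1,"dp":[0.002,0,0],"turn":[0,0,0]}]'
```

```text
time_s: 18.65
eef_pos: [0.5523, -0.0108, 0.2986]
eef_rot: [[-0.998, -0.067, 0.001], [-0.067, 0.998, -0.0], [-0.001, -0.0, -1.0]]
ft_force: [2.7, -1.0, -1.1]
width: 0.001
gripper_force: 1.2
time_s: 18.77
eef_pos: [0.5513, -0.0108, 0.2986]
eef_rot: [[-0.998, -0.067, 0.001], [-0.067, 0.998, 0.0], [-0.001, 0.0, -1.0]]
ft_force: [2.8, -1.5, 0.4]
width: -0.003
gripper_force: 1.2
time_s: 18.9
eef_pos: [0.5502, -0.0106, 0.2986]
eef_rot: [[-0.998, -0.067, 0.0], [-0.067, 0.998, -0.0], [-0.0, -0.001, -1.0]]
ft_force: [2.4, -2.3, 0.2]
width: -0.0
gripper_force: 1.2
time_s: 19.02
eef_pos: [0.5492, -0.0105, 0.2986]
eef_rot: [[-0.998, -0.067, 0.0], [-0.067, 0.998, -0.0], [-0.0, -0.0, -1.0]]
ft_force: [3.1, -1.4, -0.2]
width: -0.002
gripper_force: 1.3
time_s: 19.15
eef_pos: [0.5482, -0.0105, 0.2985]
eef_rot: [[-0.998, -0.067, 0.0], [-0.067, 0.998, 0.0], [-0.0, 0.0, -1.0]]
ft_force: [2.8, -0.4, -0.0]
width: 0.0
gripper_force: 1.3
```

```bash
python3 -m creep '[{"claw":1,"dp":[0.002,0,0],"turn":[0,0,0]}]'; python3 -m creep '[{"claw":1,"dp":[0.002,0,0],"turn":[0,0,0]}]';  python3 -m creep '[{"claw":1,"dp":[0.002,0,0],"turn":[0,0,0]}]'; python3 -m creep '[{"claw":1,"dp":[0.002,0,0],"turn":[0,0,0]}]'
```

```text
time_s: 19.27
eef_pos: [0.5472, -0.0105, 0.2985]
eef_rot: [[-0.998, -0.067, 0.0], [-0.067, 0.998, 0.0], [-0.0, 0.0, -1.0]]
ft_force: [2.9, -1.3, -0.7]
width: 0.002
gripper_force: 1.4
time_s: 19.4
eef_pos: [0.5462, -0.0105, 0.2985]
eef_rot: [[-0.998, -0.067, 0.0], [-0.067, 0.998, 0.001], [-0.0, 0.001, -1.0]]
ft_force: [3.0, 0.5, -0.0]
width: 0.0
gripper_force: 1.4
time_s: 19.52
eef_pos: [0.5452, -0.0105, 0.2986]
eef_rot: [[-0.998, -0.067, 0.0], [-0.067, 0.998, 0.001], [-0.001, 0.001, -1.0]]
ft_force: [3.6, -0.2, 1.1]
width: -0.002
gripper_force: 1.5
time_s: 19.65
eef_pos: [0.5447, -0.0105, 0.2986]
eef_rot: [[-0.998, -0.067, 0.002], [-0.067, 0.998, 0.001], [-0.002, 0.001, -1.0]]
ft_force: [5.7, 1.6, -0.7]
width: 0.0
gripper_force: 2.9
```

```bash
python3 -m creep '[{"claw":1,"dp":[0.001,0,0],"turn":[0,0,0]}]'; python3 -m creep '[{"claw":1,"dp":[0.001,0,0],"turn":[0,0,0]}]'; python3 -m creep '[{"claw":1,"dp":[0.001,0,0],"turn":[0,0,0]}]'
```

```text
time_s: 19.77
eef_pos: [0.5446, -0.0105, 0.2986]
eef_rot: [[-0.998, -0.067, 0.003], [-0.067, 0.998, 0.001], [-0.003, 0.001, -1.0]]
ft_force: [5.6, 1.4, -0.9]
width: -0.0
gripper_force: 3.0
time_s: 19.9
eef_pos: [0.5442, -0.0105, 0.2986]
eef_rot: [[-0.998, -0.067, 0.003], [-0.067, 0.998, 0.001], [-0.003, 0.001, -1.0]]
ft_force: [6.1, 1.6, -1.3]
width: 0.0
gripper_force: 3.1
time_s: 20.02
eef_pos: [0.5438, -0.0105, 0.2986]
eef_rot: [[-0.998, -0.067, 0.003], [-0.067, 0.998, 0.001], [-0.003, 0.001, -1.0]]
ft_force: [6.2, 1.7, -1.6]
width: 0.0
gripper_force: 3.3
```

```bash
python3 -m creep '[{"claw":1,"dp":[0.001,0,0],"turn":[0,0,0]}]'; python3 -m creep '[{"claw":1,"dp":[0.001,0,0],"turn":[0,0,0]}]'
```

```text
time_s: 20.15
eef_pos: [0.5434, -0.0105, 0.2986]
eef_rot: [[-0.998, -0.067, 0.003], [-0.067, 0.998, 0.002], [-0.003, 0.001, -1.0]]
ft_force: [7.1, 2.2, -0.4]
width: 0.0
gripper_force: 3.5
time_s: 20.27
eef_pos: [0.543, -0.0105, 0.2986]
eef_rot: [[-0.998, -0.067, 0.004], [-0.067, 0.998, 0.002], [-0.004, 0.001, -1.0]]
ft_force: [7.6, 0.6, -2.1]
width: 0.0
gripper_force: 3.6
```

```bash
python3 -m creep '[{"claw":1,"dp":[0.001,0,0],"turn":[0,0,0]}]'; python3 -m creep '[{"claw":1,"dp":[0.001,0,0],"turn":[0,0,0]}]'; python3 -m creep '[{"claw":1,"dp":[0.001,0,0],"turn":[0,0,0]}]'; python3 -m creep '[{"claw":1,"dp":[0.001,0,0],"turn":[0,0,0]}]'
```

```text
time_s: 20.4
eef_pos: [0.5427, -0.0105, 0.2986]
eef_rot: [[-0.998, -0.067, 0.004], [-0.067, 0.998, 0.002], [-0.004, 0.001, -1.0]]
ft_force: [7.5, 2.2, -2.0]
width: 0.002
gripper_force: 3.8
time_s: 20.52
eef_pos: [0.5423, -0.0105, 0.2986]
eef_rot: [[-0.998, -0.068, 0.004], [-0.068, 0.998, 0.002], [-0.004, 0.002, -1.0]]
ft_force: [7.9, 2.2, -2.6]
width: -0.001
gripper_force: 3.9
time_s: 20.65
eef_pos: [0.5419, -0.0105, 0.2987]
eef_rot: [[-0.998, -0.068, 0.004], [-0.067, 0.998, 0.002], [-0.005, 0.002, -1.0]]
ft_force: [9.7, 1.2, -3.0]
width: -0.003
gripper_force: 4.1
time_s: 20.78
eef_pos: [0.5415, -0.0105, 0.2986]
eef_rot: [[-0.998, -0.068, 0.005], [-0.067, 0.998, 0.002], [-0.005, 0.002, -1.0]]
ft_force: [9.6, 1.0, -2.2]
width: 0.005
gripper_force: 4.3
```

```bash
python3 -m creep '[{"claw":1,"dp":[0.001,0,0],"turn":[0,0,0]}]'; python3 -m creep '[{"claw":1,"dp":[0.001,0,0],"turn":[0,0,0]}]'
```

```text
time_s: 20.9
eef_pos: [0.5411, -0.0105, 0.2987]
eef_rot: [[-0.998, -0.068, 0.005], [-0.068, 0.998, 0.002], [-0.005, 0.002, -1.0]]
ft_force: [9.3, 2.8, -3.0]
width: 0.0
gripper_force: 4.5
time_s: 21.02
eef_pos: [0.5407, -0.0105, 0.2986]
eef_rot: [[-0.998, -0.068, 0.005], [-0.068, 0.998, 0.002], [-0.005, 0.002, -1.0]]
ft_force: [9.4, 2.9, -3.1]
width: -0.001
gripper_force: 4.6
```

```bash
python3 -m creep '[{"claw":1,"dp":[0.001,0,0],"turn":[0,0,0]}]'; python3 -m creep '[{"claw":1,"dp":[0.001,0,0],"turn":[0,0,0]}]'; python3 -m creep '[{"claw":1,"dp":[0.001,0,0],"turn":[0,0,0]}]'
```

```text
time_s: 21.15
eef_pos: [0.5403, -0.0105, 0.2987]
eef_rot: [[-0.998, -0.068, 0.005], [-0.068, 0.998, 0.002], [-0.006, 0.002, -1.0]]
ft_force: [9.8, 2.9, -3.4]
width: -0.003
gripper_force: 4.8
time_s: 21.28
eef_pos: [0.54, -0.0105, 0.2987]
eef_rot: [[-0.998, -0.068, 0.006], [-0.068, 0.998, 0.002], [-0.006, 0.002, -1.0]]
ft_force: [10.0, 4.0, -3.3]
width: 0.004
gripper_force: 5.0
time_s: 21.4
eef_pos: [0.5396, -0.0105, 0.2987]
eef_rot: [[-0.998, -0.068, 0.006], [-0.068, 0.998, 0.003], [-0.006, 0.002, -1.0]]
ft_force: [10.0, 2.1, -3.8]
width: -0.004
gripper_force: 5.2
```

```bash
python3 -m creep '[{"claw":1,"dp":[0.001,0,0],"turn":[0,0,0]}]'; python3 -m creep '[{"claw":1,"dp":[0.001,0,0],"turn":[0,0,0]}]'
```

```text
time_s: 21.52
eef_pos: [0.5392, -0.0105, 0.2987]
eef_rot: [[-0.998, -0.068, 0.006], [-0.068, 0.998, 0.003], [-0.007, 0.002, -1.0]]
ft_force: [10.1, 3.4, -4.4]
width: 0.0
gripper_force: 5.4
time_s: 21.65
eef_pos: [0.5388, -0.0105, 0.2987]
eef_rot: [[-0.998, -0.068, 0.007], [-0.068, 0.998, 0.003], [-0.007, 0.002, -1.0]]
ft_force: [10.2, 3.6, -4.8]
width: 0.001
gripper_force: 5.5
```

```bash
python3 -m creep '[{"claw":1,"dp":[0.001,0,0],"turn":[0,0,0]}]'; python3 -m creep '[{"claw":1,"dp":[0.001,0,0],"turn":[0,0,0]}]'; python3 -m creep '[{"claw":1,"dp":[0.001,0,0],"turn":[0,0,0]}]'
```

```text
time_s: 21.78
eef_pos: [0.5385, -0.0106, 0.2987]
eef_rot: [[-0.998, -0.068, 0.007], [-0.068, 0.998, 0.003], [-0.007, 0.002, -1.0]]
ft_force: [11.2, 4.1, -3.7]
width: 0.0
gripper_force: 5.7
time_s: 21.9
eef_pos: [0.5373, -0.0106, 0.2987]
eef_rot: [[-0.998, -0.068, 0.005], [-0.068, 0.998, 0.003], [-0.005, 0.002, -1.0]]
ft_force: [3.1, 3.2, -0.1]
width: -0.001
gripper_force: 1.4
time_s: 22.02
eef_pos: [0.5352, -0.0106, 0.2986]
eef_rot: [[-0.998, -0.068, 0.001], [-0.068, 0.998, 0.002], [-0.001, 0.002, -1.0]]
ft_force: [4.3, 2.5, 0.8]
width: 0.002
gripper_force: 2.1
```

```bash
python3 -m creep '[{"claw":1,"dp":[0.001,0,0],"turn":[0,0,0]}]';python3 -m creep '[{"claw":1,"dp":[0.001,0,0],"turn":[0,0,0]}]'
```

```text
time_s: 22.15
eef_pos: [0.5347, -0.0107, 0.2986]
eef_rot: [[-0.998, -0.068, 0.002], [-0.068, 0.998, 0.002], [-0.002, 0.002, -1.0]]
ft_force: [5.3, 3.8, -1.2]
width: -0.001
gripper_force: 2.9
time_s: 22.28
eef_pos: [0.5346, -0.0107, 0.2986]
eef_rot: [[-0.998, -0.068, 0.003], [-0.068, 0.998, 0.003], [-0.003, 0.002, -1.0]]
ft_force: [7.1, 2.7, -0.4]
width: -0.001
gripper_force: 3.6
```

On the buffer now; back off slowly and see whether the guard stays.

```bash
python3 -m creep '[{"claw":1,"dp":[-0.003,0,0],"turn":[0,0,0]},{"claw":1,"dp":[-0.006,0,0],"turn":[0,0,0]},{"claw":1,"dp":[-0.009,0,0],"turn":[0,0,0]},{"claw":1,"dp":[-0.014,0,0],"turn":[0,0,0]},{"claw":1,"dp":[-0.02,0,0],"turn":[0,0,0]}]';python3 -m creep '[{"claw":1,"dp":[-0.03,0,0],"turn":[0,0,0]},{"claw":1,"dp":[-0.06,0,0],"turn":[0,0,0]},{"claw":1,"dp":[-0.1,0,-0.04],"turn":[0,0,0]},{"claw":1,"dp":[-0.12,0,-0.12],"turn":[0,0,0]},{"claw":1,"dp":[-0.12,0,-0.22],"turn":[0,0,0]},{"claw":1,"dp":[-0.12,0,-0.3],"turn":[0,0,0]},{"claw":1,"dp":[-0.12,0,-0.3],"turn":[0,0,0]}]'
cat > chk.py <<'E'
from h import *
p,d=manip.snapshot("side");P=pts("side",d);q=p.astype(int)
y=(q[...,0]>130)&(q[...,1]>100)&(q[...,2]<70)&(P[...,2]>.25)&(P[...,2]<.275)&(P[...,0]>.45)&(P[...,0]<.7)&(P[...,1]>-.2)
r=cv2.minAreaRect(P[y][:,:2].astype(np.float32));print(r,cv2.boxPoints(r).round(3).tolist())
b=(q.max(-1)<75)&(P[...,2]>.07)&(P[...,2]<.095)&(abs(P[...,0]-.635)<.06)&(abs(P[...,1]-.298)<.06)
print("pot rim",cv2.minEnclosingCircle(P[b][:,:2].astype(np.float32)))
m=(q[...,0]>120)&(q[...,1]<70)&(q[...,2]<70)&(abs(P[...,0]-.635)<.08)&(abs(P[...,1]-.298)<.08)
print("key balls",P[m].round(3).tolist())
E
python3 chk.py
```

```text
time_s: 22.9
eef_pos: [0.5432, -0.0111, 0.298]
eef_rot: [[-0.998, -0.067, -0.002], [-0.067, 0.998, -0.0], [0.002, -0.0, -1.0]]
ft_force: [-0.3, -0.3, 1.0]
width: 0.001
gripper_force: 0.0
time_s: 23.78
eef_pos: [0.6059, -0.007, 0.453]
eef_rot: [[-0.998, -0.067, 0.009], [-0.067, 0.998, -0.001], [-0.009, -0.002, -1.0]]
ft_force: [0.5, -0.4, -0.8]
width: 0.001
gripper_force: 0.0
((0.5216861963272095, -0.08990230411291122), (0.018775232136249542, 0.18387001752853394), 5.138894557952881) [[0.5040000081062317, 0.0010000000474974513], [0.5210000276565552, -0.18199999630451202], [0.5389999747276306, -0.1809999942779541], [0.5230000019073486, 0.003000000026077032]]
pot rim ((0.63116455078125, 0.29736921191215515), 0.044029299169778824)
key balls [[0.604, 0.317, 0.121], [0.605, 0.322, 0.114], [0.655, 0.275, 0.123], [0.655, 0.272, 0.121], [0.659, 0.276, 0.118], [0.659, 0.273, 0.116]]
```

Guard stays shut (≈ parallel to the lathe, past home by ~4 mm), key and pot standing, robot clear.

```bash
python3 -c "
from station import manip
print(manip.finish_job())"
```

```text
the job is handed in; nothing more can be done
None
```

The job is handed in at about 24 s: the chuck key stands in the upright pot and the guard stays latched after the arm backed off. Force readings while pushing it shut stayed around 12 N, I saw no contact with the gouge, bowl or tin, and `finish_job()` returned no verdict.

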